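# Gather snap caps under the lid, open the dish, put the lid away

### The arm

A 6-joint arm with a two-finger parallel gripper is mounted at the origin on a cart in front of the work surface, level with it; the furniture and walls round the work are solid. World frame = base frame: x ahead of the robot, y to its left, z up, the work surface at z = 0. Lengths are in m, angles in rad, forces in N, time in s.
With the tool pointing down it reaches from about 0.15 to 0.775 m from the base axis. Payload 6.1 kg.
Tool frame: the origin (TCP) lies at the centre of the arm's flange, where the gripper is bolted on; the fingertips stand 173 mm ahead of it and the grasp point (between the pads) lies 155 mm ahead of it (manip.grasp_offset is the distance from the TCP to the grasp point, in m); z points along the fingers, y is the line along which they close (so a half turn about z gives the same grasp; the last joint's range is limited). The gripper opens to 85 mm and grips with 20 to 120 N. Pads are 22 mm wide; open, the fingers measure 114 mm over their backs; the gripper's body (76 mm by 85 mm) begins 54 mm behind the grasp point. The pads swing forward as they close: fully open they stand 13 mm farther back than shut.
Start: joints at [-1.208, 0.126, -0.04, 1.405, 0, 1.571], TCP at [0.186, -0.491, 0.405] pointing down, gripper open.
Joint ranges: [-2.72, 2.72], [-0.95, 1.95], [-1.27, 1.35], [-1.78, 2.02], [-1.46, 1.47], [-3.14, 3.14]. Speed limits (rad/s): [2.39, 2.39, 3.01, 3.14, 3.14, 3.14].

### API

Orientations are given as a unit quaternion [w, x, y, z].
In Python, from cell import manip gives the robot as it stands.
- The arm moves only by the tool arm_command, never from a script. Its argument "series" is a list of rows, each an object with "translation": the shift along the tool's x, y, z in m, a list of three; "rot": the turn, a rotation vector about the tool's x, y, z in degrees, a list of three; "claw": the finger opening in m, from 0 to 0.0854. A call has 1 to 20 rows; each row shifts and turns the commanded pose from where the row before left it, along the tool's axes as they then stand; what a row does not reach is not made up. A row lasts 1/12 s, in which the tool goes at most 41.7 mm and 7.16 degrees, less where a joint would pass 70% of its speed; a pose out of reach is approached as far as the arm can. A call is refused whole if a number of a shift passes 0.0417 or a number of a turn 7.16, either way. A call with a gripper value outside its range is refused whole. The fingers move at their own pace and stop on an object; "newtons" is the grip in N (left out, the last holds). Time passes only in rows, so rows that do not move let the fingers close. It gives the time, the measured TCP pose, the force and the opening at its end, in the units of the state.
- manip.observe(): the state, without advancing time (a new reading comes with each control period).
- manip.snapshot(name): name is "side" or "top" or "wrist"; returns the picture (480x640x3 uint8, blue, green, red); there is no depth.
- manip.camera_params(name): a dict with "K" (3x3 intrinsics, pixels), "xyz" and "attitude" of the camera in the world. Camera axes: x right, y down, z forward; pixel columns grow to the right and rows downward; lengths in m; the calibration is good to about 2 mm. A picture is of the moment at which its call begins: read the wrist's pose just before it. camera_params takes no time and is no camera call; for the wrist camera it gives the pose at the moment of the call.
- manip.close_job(): hands the job in, once; it reports no verdict.
The state is a dict: "time": time; "joint_pos": joint angles; "joint_vel": joint speeds; "joint_efforts": joint torques, N m; "position": TCP position; "tool_rot": TCP orientation; "contact_force": force on the tool from outside, world axes, zero at the start; "ft_torque": the same for the moment, N m; "gripper_width": finger opening in m.
Only numpy, scipy, OpenCV 4.12 (cv2) and the standard library are available. Lean on these libraries where they do the work, as an engineer would, in place of code of your own. Each camera call takes 0.05 s, during which the arm holds its last target. There are 200 camera calls.

### The job

Pick up the small white lidded dish and, with its loose lid staying on, tilt it blue end down until all three brass caps have slid onto the blue end of its floor. Set it down flat on the bench with the caps still gathered there, then lift off the lid, lay it flat in the open kit drawer with its orange grip up, and push the drawer fully home past its catch. Leave the spool, eyelet tin and tape roll alone.

Things in the scene. Friction and masses are not known exactly. Their poses are not given: they have to be found in the camera images.
- dish: open rectangular white plastic dish, 110 long (its x) x 60 wide (its y) x 30 high, walls and floor 3 thick, about 160 g; the end at its -x is blue, as is the floor there, from the end wall to x = -17. It stands loose on the bench, blue end roughly toward the robot; beyond x = 0.62 m (world) the press table overhangs the bench at height 0.12 to 0.14 m. Origin: centre of its underside, z up
- lid: loose clear plastic lid, about 60 g: plate 106 x 56 x 3 (narrower than the dish) with a lip 100 x 50 that reaches 5 down inside the dish walls with 2 play all round; on top a central orange bar grip 44 long (x) x 12 wide (y) x 18 high. Origin: centre of the underside of the lip, z up; plate top 8 above it, grip top 26 above it. On the dish it is 25 above the dish's origin, axes agreeing
- cap_1: domed brass snap cap, 15 diameter x 6, about 12 g, lying loose on the dish floor (its underside 3 above the dish's underside), at first on the white part; smooth, begins to slide when the dish is tilted somewhere between 12 and 22 degrees. Origin: centre of its underside
- cap_2: a second brass cap, the same
- cap_3: a third brass cap, the same
- kit_drawer (a joint): how far the drawer is out, m: 0 = fully home against its stop, at most 0.165. Slides with about 1 N friction; from about 11 to 5 mm out a sprung ball catch resists the push, 4 to 6 N in all, then draws it home
- kit_unit: low grey drawer unit fixed to the bench, 240 deep (x) x 200 wide (y) x 70 high; its front face is 120 to -x of the origin. x points from the front to the back, away from the robot. Origin: centre of its underside
- drawer_floor (a point): centre of the inner floor of the unit's drawer, 19 above the bench, moves with the drawer; x points into the unit, z up. Tray inside 206 (x) x 164 (y), walls 5 thick, 31 high above the floor. With the drawer home this point is 108 behind the unit's front face; only what is in front of that face is open from above. Inside the unit there is 41 of height above this floor
- drawer_front (a point): middle of the outer face of the drawer's blue front panel (12 thick, 196 wide, from 5 to 65 above the bench), at 35 above the bench; x points into the unit, along the push. An aluminium finger lip 80 wide and 6 thick stands out 10 from the face, 57 to 63 above the bench
- spool: small spool, white flanges with dark thread, 36 diameter x 45 high; bystander. Origin: centre of its underside
- tin: small open round metal tin of eyelets, 62 diameter x 20; bystander. Origin: centre of its underside
- tape: roll of tan tape lying flat, 104 diameter x 25; bystander. Origin: centre of its underside

How it is judged:
On the way, in this order (a step that is already met when the one before it is completed fails the run):
1. the dish is tilted with the lid on it and all three caps gathered on the blue part of the floor (angle between dish's own z axis and vertical above 0.15 rad and z of lid in the frame of dish between 0.021 and 0.029 m and x of lid in the frame of dish between -0.008 and 0.008 m and y of lid in the frame of dish between -0.008 and 0.008 m and x of each of cap_1, cap_2, cap_3 in the frame of dish below -0.017 m and z of each of cap_1, cap_2, cap_3 in the frame of dish below 0.02 m), for 0.2 s.
2. the dish stands flat on the bench with the lid on and the caps still gathered (height (world z) of dish below 0.004 m and angle between dish's own z axis and vertical below 0.05 rad and z of lid in the frame of dish between 0.021 and 0.029 m and x of lid in the frame of dish between -0.008 and 0.008 m and y of lid in the frame of dish between -0.008 and 0.008 m and x of each of cap_1, cap_2, cap_3 in the frame of dish below -0.017 m and z of each of cap_1, cap_2, cap_3 in the frame of dish below 0.02 m), for 0.2 s.
3. the lid lies flat in the drawer, grip up (x of lid in the frame of drawer_floor between -0.09 and 0.09 m and y of lid in the frame of drawer_floor between -0.07 and 0.07 m and z of lid in the frame of drawer_floor between -0.005 and 0.005 m and angle between lid's own z axis and vertical below 0.12 rad), for 0.2 s.
At the end, for the whole second after the job is handed in: Dish flat on the bench (within 4 mm, tilt under 0.05 rad), centres of all three caps on the blue floor (dish x below -17 mm); lid flat, grip up, in the drawer (within 5 mm of its floor, tilt under 0.12 rad); drawer less than 3 mm out; dish and lid at rest (all of step 3 and height (world z) of dish below 0.004 m and angle between dish's own z axis and vertical below 0.05 rad and x of each of cap_1, cap_2, cap_3 in the frame of dish below -0.017 m and z of each of cap_1, cap_2, cap_3 in the frame of dish below 0.02 m and value of joint kit_drawer below 0.003 m and linear speed of each of dish, lid below 0.02 m/s); the robot touches nothing.
It fails at once if the lid comes off while the dish is tilted (angle between dish's own z axis and vertical above 0.2 rad and distance between lid and dish above 0.037 m).
It fails at once if the lid is turned over (angle between lid's own z axis and vertical above 1.4 rad).
It fails at once if a cap leaves the dish (distance between any of cap_1, cap_2, cap_3 and dish above 0.075 m).
It fails at once if the spool, eyelet tin or tape roll is moved by more than 3 cm or tipped over (distance of any of spool, tin, tape from where it was at the start of the episode above 0.03 m or angle between any of spool, tin, tape's own z axis and vertical above 0.5 rad).
It also fails if it takes over 58 s, if anything falls off the work surface, if the arm or the gripper's body presses on something with over 40 N, if the wrist force passes 120 N, or if a joint passes its speed limit or range.

## Working session

There is one attempt and no reset: what is moved stays moved. The work goes in short steps, Python scripts to look and compute and a tool call to move; the robot and the scene stay as the last step left them, time stands still between calls to the robot, and variables do not carry over. Pictures are saved under pics/ and viewed, on a budget of 10 in all, crops included, one or two more only if the job needs it, and the job is handed in when it is done.

Besides the shell and the picture viewer there is one more tool, called after ">>>" as name(argument=value, ...), one argument or row to a line, values as JSON. arm_command: Moves the arm, as the interface text tells. Its arguments: {"type":"object","properties":{"series":{"type":"array","items":{"type":"object","properties":{"translation":{"type":"array","items":{"type":"number"}},"rot":{"type":"array","items":{"type":"number"}},"claw":{"type":"number"}}}},"newtons":{"type":"number"}},"required":["series"]}

```bash
ls; mkdir -p pics; python3 - <<'E'
from cell import manip
import cv2,numpy as np
for n in ("side","top"):
    cv2.imwrite(f"pics/{n}0.png",manip.snapshot(n)); p=manip.camera_params(n); print(n,np.round(p["K"],1).tolist(),np.round(p["xyz"],4),np.round(p["attitude"],4).tolist())
print(manip.grasp_offset); print({k:np.round(v,3).tolist() for k,v in manip.observe().items()})
print(manip.camera_params("wrist"))
E
```

```text
pics
side [[552.1, 0.0, 316.0], [0.0, 552.1, 232.9], [0.0, 0.0, 1.0]] [ 0.5792 -0.7577  0.5235] [-0.5349, 0.8448, -0.0153, -0.004]
top [[439.5, 0.0, 320.9], [0.0, 439.5, 237.0], [0.0, 0.0, 1.0]] [0.4616 0.2178 1.1858] [-0.0394, 0.7104, -0.7019, 0.0333]
0.1547
{'time': 0.1, 'joint_pos': [-1.208, 0.126, -0.04, 1.405, 0.0, 1.571], 'joint_vel': [-0.0, -0.0, 0.002, 0.0, 0.0, 0.001], 'joint_efforts': [-0.002, -43.69, 35.361, 0.014, -0.0, -0.0], 'position': [0.186, -0.491, 0.404], 'tool_rot': [-0.001, 0.984, 0.18, -0.0], 'contact_force': [0.01, -0.013, 0.01], 'ft_torque': [0.011, 0.017, -0.022], 'gripper_width': 0.085}
{'K': array([[350.16400833,   0.        , 314.50999897],
       [  0.        , 350.16400833, 232.79209113],
       [  0.        ,   0.        ,   1.        ]]), 'xyz': array([ 0.25116073, -0.46623943,  0.37215894]), 'attitude': array([ 0.11414857,  0.81483782, -0.56270531, -0.07982585])}
```

View pics/top0.png

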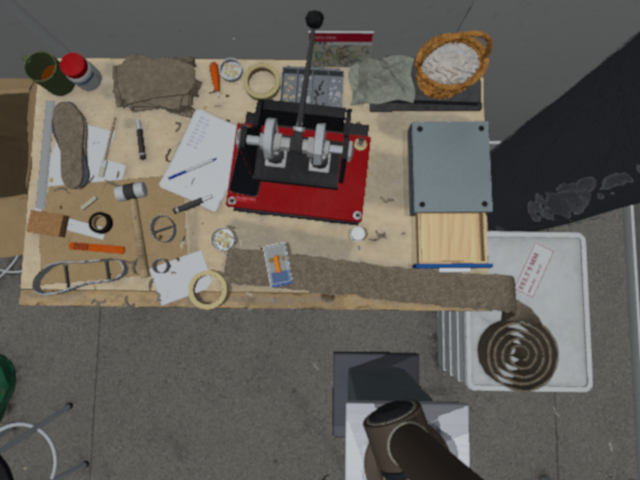

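View pics/side0.png

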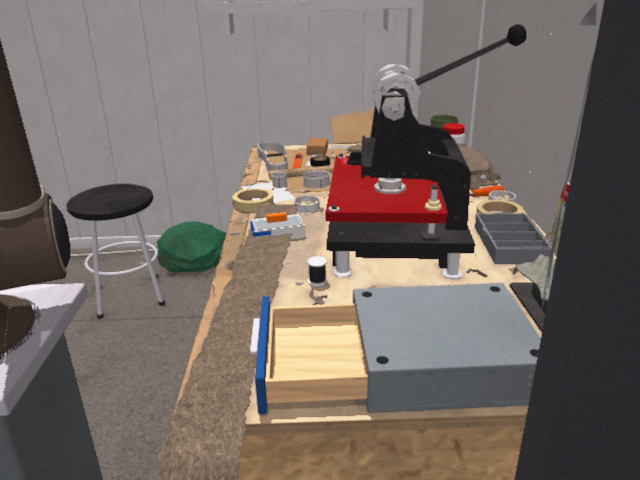

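The top view shows the dish at about (277,265), its blue end toward the robot. The drawer is open at (452,238) with its blue front at row 265. The spool is at (358,232), the tin at (224,239) and the tape at (208,289). In the side view the dish is at (277,228) and the drawer's blue front at x≈264. I'll zoom in on the dish and drawer.

```bash
cat > h.py <<'E'
from cell import manip
import cv2,numpy as np
from scipy.spatial.transform import Rotation as R
def rot(q): return R.from_quat(np.roll(q,-1))
def ray(p,u,v):
    d=rot(p["attitude"]).apply(np.linalg.inv(p["K"])@[u,v,1]); return np.array(p["xyz"]),d
def onz(p,u,v,z):
    o,d=ray(p,u,v); return o+d*(z-o[2])/d[2]
def pix(p,X):
    c=rot(p["attitude"]).inv().apply(np.atleast_2d(X)-p["xyz"]); k=c@np.array(p["K"]).T; return k[:,:2]/k[:,2:]
E
python3 - <<'E'
from h import *
im=cv2.imread("pics/top0.png"); 
a=cv2.resize(im[232:294,250:300],None,fx=9,fy=9,interpolation=cv2.INTER_CUBIC)
b=cv2.resize(im[112:274,402:500],None,fx=3.4,fy=3.4,interpolation=cv2.INTER_CUBIC)
c=np.zeros((560,800,3),np.uint8); c[:a.shape[0],:450]=a; c[:b.shape[0],460:460+b.shape[1]]=b
cv2.imwrite("pics/z1.png",c)
p=manip.camera_params("top")
for n,u,v,z in (("dish",277,265,.03),("spool",358,232,.045),("tin",224,239,.02),("tape",208,289,.025)): print(n,onz(p,u,v,z).round(3))
E
```

```text
dish [0.505 0.343 0.03 ]
spool [0.593 0.132 0.045]
tin [0.573 0.487 0.02 ]
tape [0.44  0.524 0.025]
```

View pics/z1.png

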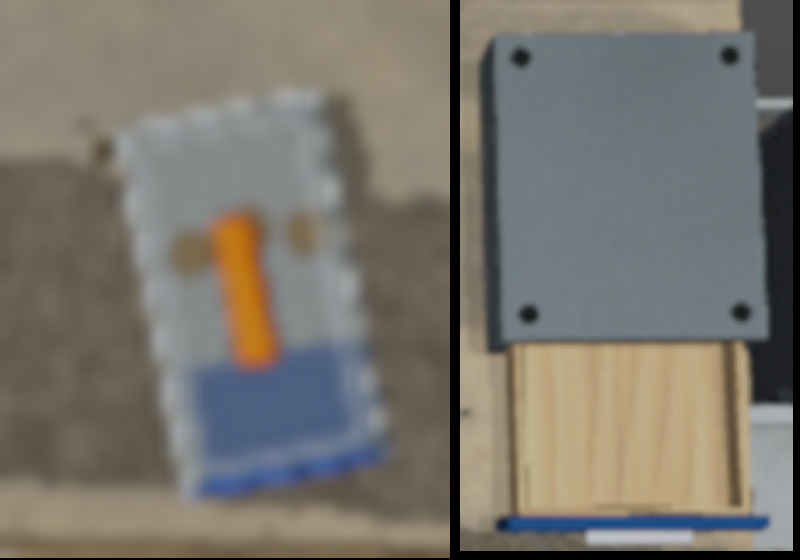

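```bash
python3 - <<'E'
from h import *
p=manip.camera_params("top")
C=[onz(p,250+u/9-.45,232+v/9-.45,.03)[:2] for u,v in ((118,138),(325,95),(383,455),(190,495))]
C=np.array(C);print("dish corners",C.round(3).tolist(),"ctr",C.mean(0).round(4))
ax=(C[0]+C[1]-C[2]-C[3])/2; ay=(C[0]+C[3]-C[1]-C[2])/2
print(np.linalg.norm(ax),np.linalg.norm(ay),"yaw",np.degrees([np.arctan2(ax[1],ax[0]),np.arctan2(-ay[0],ay[1])]))
G=[onz(p,250+u/9-.45,232+v/9-.45,.051)[:2] for u,v in ((235,215),(257,365))]; print("grip",np.round(G,4).tolist())
U=np.array([onz(p,402+u/3.4-.4,112+v/3.4-.4,.07)[:2] for u,v in ((497,35),(752,33),(768,338),(503,340))][0:0]+[onz(p,402+(u-460)/3.4-.4,112+v/3.4-.4,.07)[:2] for u,v in ((497,35),(752,33),(768,338),(503,340))])
print("unit",U.round(3).tolist(),U.mean(0).round(3))
D=[onz(p,402+(u-460)/3.4-.4,112+v/3.4-.4,.065)[:2] for u,v in ((503,529),(768,529),(585,541),(693,541))]; print("front",np.round(D,3).tolist())
print("tray",[onz(p,402+(u-460)/3.4-.4,112+v/3.4-.4,.05)[:2].round(3).tolist() for u,v in ((512,516),(748,516),(512,343),(748,343))])
E
```

```text
dish corners [[0.553, 0.382], [0.566, 0.321], [0.461, 0.302], [0.449, 0.358]] ctr [0.5072 0.341 ]
0.10650816232928839 0.05959280664352989 yaw [11.57006799 12.42534734]
grip [[0.5292, 0.3447], [0.4863, 0.3374]]
unit [[0.882, -0.008], [0.886, -0.204], [0.649, -0.21], [0.645, -0.01]] [ 0.765 -0.108]
front [[0.503, -0.01], [0.505, -0.207], [0.495, -0.071], [0.496, -0.151]]
tray [[0.513, -0.02], [0.515, -0.198], [0.646, -0.021], [0.648, -0.202]]
```

>>> arm_command(
  series=[
    {"translation":[0,0,0.003],"rot":[0,0,-7.14]},
    {"translation":[0,0,0.003],"rot":[0,0,-7.14]},
    {"translation":[0,0,0.003],"rot":[0,0,-7.14]},
    {"translation":[0,0,0.003],"rot":[0,0,-7.14]},
    {"translation":[0,0,0.003],"rot":[0,0,-7.14]},
    {"translation":[0,0,0.003],"rot":[0,0,-7.14]},
    {"translation":[0,0,0.003],"rot":[0,0,-7.14]},
    {"translation":[0,0,0.003],"rot":[0,0,-7.14]},
    {"translation":[0,0,0.003],"rot":[0,0,-7.14]},
    {"translation":[0,0,0.003],"rot":[0,0,-7.14]},
    {"translation":[0,0,0.003],"rot":[0,0,-7.14]},
    {"translation":[0,0,0.003],"rot":[0,0,-7.14]},
    {"translation":[0,0,0.003],"rot":[0,0,-7.14]},
    {"translation":[0,0,0.003],"rot":[0,0,-7.14]},
    {"translation":[0,0,0.003],"rot":[0,0,-7.14]},
    {"translation":[0,0,0.003],"rot":[0,0,-7.14]},
    {"translation":[0,0,0.003],"rot":[0,0,-7.14]},
    {"translation":[0,0,0.003],"rot":[0,0,-7.14]},
    {"translation":[0,0,0.003],"rot":[0,0,-7.14]},
    {"translation":[0,0,0.003],"rot":[0,0,-7.14]},
  ],
)

```text
invalid input at $.series[0]: expected keys translation, rot, claw
```

>>> arm_command(
  series=[
    {"translation":[0,0,0],"rot":[0,0,-7.14]},
    {"translation":[0,0,0],"rot":[0,0,-7.14]},
    {"translation":[0,0,0],"rot":[0,0,-7.14]},
    {"translation":[0,0,0],"rot":[0,0,-7.14]},
    {"translation":[-0.01,0.015,0]},
    {"translation":[-0.0203,0.0311,0]},
    {"translation":[-0.0203,0.0311,0]},
    {"translation":[-0.0203,0.0311,0]},
    {"translation":[-0.0203,0.0311,0]},
    {"translation":[-0.0203,0.0311,0]},
    {"translation":[-0.0203,0.0311,0]},
    {"translation":[-0.0203,0.0311,0]},
    {"translation":[-0.0203,0.0311,0]},
    {"translation":[-0.0203,0.0311,0]},
    {"translation":[-0.0203,0.0311,0]},
    {"translation":[-0.0203,0.0311,0]},
    {"translation":[-0.0203,0.0311,0]},
    {"translation":[-0.0203,0.0311,0]},
    {"translation":[-0.0203,0.0311,0]},
    {"translation":[-0.0203,0.0311,0]},
  ],
)

```text
invalid input at $.series[0]: expected keys translation, rot, claw
```

>>> arm_command(
  series=[
    {"translation":[-0.0203,0.0311,0]},
    {"translation":[-0.0203,0.0311,0]},
    {"translation":[-0.0203,0.0311,0]},
    {"translation":[-0.0203,0.0311,0]},
    {"translation":[-0.0203,0.0311,0]},
    {"translation":[-0.0203,0.0311,0]},
    {"translation":[-0.0203,0.0311,0]},
    {"translation":[-0.0203,0.0311,0]},
    {"translation":[-0.01,0.015,0]},
    {"translation":[0,0,0]},
    {"translation":[0,0,0]},
  ],
)

```text
invalid input at $.series[0]: expected keys translation, rot, claw
```

```bash
python3 - <<'E'
from h import *
s=manip.observe();p=manip.camera_params("wrist")
im=manip.snapshot("wrist");cv2.imwrite("pics/w1.png",im)
np.savez("w1.npz",**{k:np.array(v) for k,v in p.items()})
print(s["time"],np.round(s["position"],4),np.round(s["joint_pos"],3),rot(s["tool_rot"]).as_matrix().round(3).tolist())
print(pix(p,[[.507,.341,.03]]))
E
```

```text
0.1 [ 0.1863 -0.4907  0.404 ] [-1.208  0.126 -0.04   1.405  0.     1.571] [[0.935, 0.355, -0.0], [0.355, -0.935, 0.001], [0.0, -0.001, -1.0]]
[[-941.42953365 -901.08935336]]
```

View pics/w1.png

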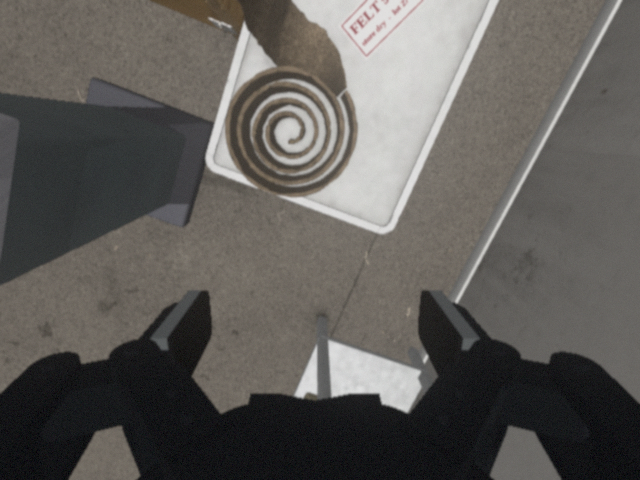

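The moves were refused because every row needs all three keys. That picture therefore shows only the floor under the start pose, with the fingers at about (180,330) and (450,330). I'll resend with complete rows.

>>> arm_command(
  series=[
    {"translation":[0,0,0.003],"rot":[0,0,-7.14],"claw":0.085},
    {"translation":[0,0,0.003],"rot":[0,0,-7.14],"claw":0.085},
    {"translation":[0,0,0.003],"rot":[0,0,-7.14],"claw":0.085},
    {"translation":[0,0,0.003],"rot":[0,0,-7.14],"claw":0.085},
    {"translation":[0,0,0.003],"rot":[0,0,-7.14],"claw":0.085},
    {"translation":[0,0,0.003],"rot":[0,0,-7.14],"claw":0.085},
    {"translation":[0,0,0.003],"rot":[0,0,-7.14],"claw":0.085},
    {"translation":[0,0,0.003],"rot":[0,0,-7.14],"claw":0.085},
    {"translation":[0,0,0.003],"rot":[0,0,-7.14],"claw":0.085},
    {"translation":[0,0,0.003],"rot":[0,0,-7.14],"claw":0.085},
    {"translation":[0,0,0.003],"rot":[0,0,-7.14],"claw":0.085},
    {"translation":[0,0,0.003],"rot":[0,0,-7.14],"claw":0.085},
    {"translation":[0,0,0.003],"rot":[0,0,-7.14],"claw":0.085},
    {"translation":[0,0,0.003],"rot":[0,0,-7.14],"claw":0.085},
    {"translation":[0,0,0.003],"rot":[0,0,-7.14],"claw":0.085},
    {"translation":[0,0,0.003],"rot":[0,0,-7.14],"claw":0.085},
    {"translation":[0,0,0.003],"rot":[0,0,-7.14],"claw":0.085},
    {"translation":[0,0,0.003],"rot":[0,0,-7.14],"claw":0.085},
    {"translation":[0,0,0.003],"rot":[0,0,-7.14],"claw":0.085},
    {"translation":[0,0,0.003],"rot":[0,0,-7.14],"claw":0.085},
  ],
)

```text
time: 1.82
position: [0.1863, -0.4907, 0.3442]
tool_rot: [-0.0, 0.14, 0.99, 0.0]
contact_force: [-0.0, -0.4, -0.2]
gripper_width: 0.0854
```

>>> arm_command(
  series=[
    {"translation":[0,0,0],"rot":[0,0,-7.14],"claw":0.085},
    {"translation":[0,0,0],"rot":[0,0,-7.14],"claw":0.085},
    {"translation":[0,0,0],"rot":[0,0,-7.14],"claw":0.085},
    {"translation":[0,0,0],"rot":[0,0,-7.14],"claw":0.085},
    {"translation":[-0.01,0.015,0],"rot":[0,0,0],"claw":0.085},
    {"translation":[-0.0203,0.0311,0],"rot":[0,0,0],"claw":0.085},
    {"translation":[-0.0203,0.0311,0],"rot":[0,0,0],"claw":0.085},
    {"translation":[-0.0203,0.0311,0],"rot":[0,0,0],"claw":0.085},
    {"translation":[-0.0203,0.0311,0],"rot":[0,0,0],"claw":0.085},
    {"translation":[-0.0203,0.0311,0],"rot":[0,0,0],"claw":0.085},
    {"translation":[-0.0203,0.0311,0],"rot":[0,0,0],"claw":0.085},
    {"translation":[-0.0203,0.0311,0],"rot":[0,0,0],"claw":0.085},
    {"translation":[-0.0203,0.0311,0],"rot":[0,0,0],"claw":0.085},
    {"translation":[-0.0203,0.0311,0],"rot":[0,0,0],"claw":0.085},
    {"translation":[-0.0203,0.0311,0],"rot":[0,0,0],"claw":0.085},
    {"translation":[-0.0203,0.0311,0],"rot":[0,0,0],"claw":0.085},
  ],
)

```text
time: 3.15
position: [0.3392, -0.0908, 0.3448]
tool_rot: [0.0, -0.106, 0.994, -0.0]
contact_force: [1.1, 0.5, -0.1]
gripper_width: 0.0851
```

>>> arm_command(
  series=[
    {"translation":[-0.0203,0.0311,0],"rot":[0,0,0],"claw":0.085},
    {"translation":[-0.0203,0.0311,0],"rot":[0,0,0],"claw":0.085},
    {"translation":[-0.0203,0.0311,0],"rot":[0,0,0],"claw":0.085},
    {"translation":[-0.0203,0.0311,0],"rot":[0,0,0],"claw":0.085},
    {"translation":[-0.0203,0.0311,0],"rot":[0,0,0],"claw":0.085},
    {"translation":[-0.0203,0.0311,0],"rot":[0,0,0],"claw":0.085},
    {"translation":[-0.0203,0.0311,0],"rot":[0,0,0],"claw":0.085},
    {"translation":[-0.0203,0.0311,0],"rot":[0,0,0],"claw":0.085},
    {"translation":[-0.0203,0.0311,0],"rot":[0,0,0],"claw":0.085},
    {"translation":[-0.0203,0.0311,0],"rot":[0,0,0],"claw":0.085},
    {"translation":[-0.0203,0.0311,0],"rot":[0,0,0],"claw":0.085},
    {"translation":[-0.0203,0.0311,0],"rot":[0,0,0],"claw":0.085},
    {"translation":[-0.01,0.015,0],"rot":[0,0,0],"claw":0.085},
    {"translation":[0,0,0],"rot":[0,0,0],"claw":0.085},
    {"translation":[0,0,0],"rot":[0,0,0],"claw":0.085},
  ],
)

```text
time: 4.4
position: [0.5055, 0.3411, 0.3436]
tool_rot: [-0.001, -0.107, 0.994, -0.001]
contact_force: [0.1, 0.3, -0.4]
gripper_width: 0.0851
```

```bash
cat > shot.py <<'E'
import sys
from h import *
s=manip.observe();p=manip.camera_params("wrist")
im=manip.snapshot("wrist");cv2.imwrite(f"pics/{sys.argv[1]}.png",im)
np.savez(sys.argv[1]+".npz",**{k:np.array(v) for k,v in p.items()})
print(s["time"],np.round(s["position"],4),np.round(s["joint_pos"],3),rot(s["tool_rot"]).as_matrix().round(3).tolist())
E
python3 shot.py w2
```

```text
4.4 [0.5055 0.3411 0.3436] [ 0.594  0.293  0.035  1.314 -0.     0.38 ] [[-0.977, -0.212, -0.002], [-0.212, 0.977, -0.001], [0.002, -0.001, -1.0]]
```

View pics/w2.png

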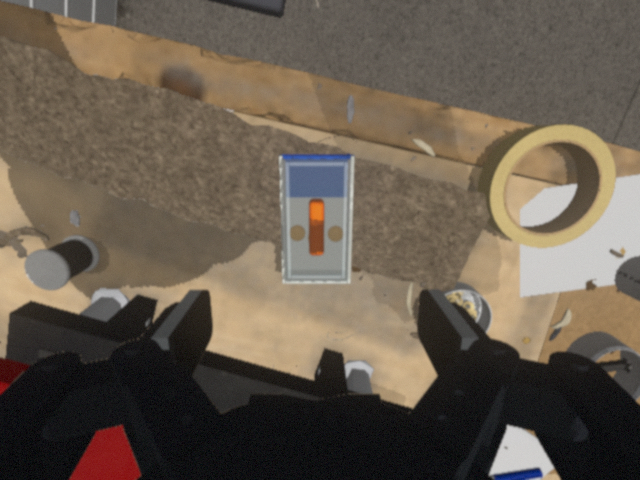

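The wrist view shows the dish at rim corners (280,155), (354,155), (350,283) and (284,283), square to the gripper. The grip is at (317,227), with caps at (297,233) and (335,233) and the third probably under the grip.

```bash
python3 - <<'E'
from h import *
p=dict(np.load("w2.npz"))
C=np.array([onz(p,u,v,.03)[:2] for u,v in ((280,155),(354,155),(350,283),(284,283))])
print(C.round(3).tolist(),C.mean(0).round(4))
ax=(C[2]+C[3]-C[0]-C[1])/2; ay=(C[1]+C[2]-C[0]-C[3])/2
print(np.linalg.norm(ax),np.linalg.norm(ay),np.degrees([np.arctan2(ax[1],ax[0]),np.arctan2(-ay[0],ay[1])]))
print("grip top",[onz(p,u,v,.051)[:2].round(4).tolist() for u,v in ((317,200),(317,221))])
s=manip.observe();T=rot(s["tool_rot"])
print("dtool to dish", T.inv().apply([*C.mean(0),0]-np.array(s["position"])).round(4))
for n,u,v,z in (("spool",62,264,.045),("tin",462,305,.02),("tape",552,185,.025)): print(n,onz(p,u,v,z).round(3))
E
```

```text
[[0.459, 0.303], [0.446, 0.359], [0.553, 0.382], [0.565, 0.326]] [0.5058 0.3427]
0.10928964825720103 0.057935944464834035 [12.28651592 12.18393613]
grip top [[0.4837, 0.3377], [0.4996, 0.3412]]
dtool to dish [-0.0016  0.0026  0.344 ]
spool [0.58  0.146 0.045]
tin [0.557 0.491 0.02 ]
tape [0.436 0.525 0.025]
```

>>> arm_command(
  series=[
    {"translation":[-0.0005,0.0015,0.02],"rot":[0,0,0],"claw":0.085},
    {"translation":[0,0,0.025],"rot":[0,0,0],"claw":0.085},
    {"translation":[0,0,0.025],"rot":[0,0,0],"claw":0.085},
    {"translation":[0,0,0.025],"rot":[0,0,0],"claw":0.085},
    {"translation":[0,0,0.025],"rot":[0,0,0],"claw":0.085},
    {"translation":[0,0,0.02],"rot":[0,0,0],"claw":0.085},
    {"translation":[0,0,0.015],"rot":[0,0,0],"claw":0.085},
    {"translation":[0,0,0.01],"rot":[0,0,0],"claw":0.085},
    {"translation":[0,0,0.005],"rot":[0,0,0],"claw":0.085},
    {"translation":[0,0,0],"rot":[0,0,0],"claw":0.085},
  ],
)

```text
time: 5.28
position: [0.5053, 0.3409, 0.1742]
tool_rot: [-0.001, -0.105, 0.994, -0.0]
contact_force: [0.0, -0.3, -0.1]
gripper_width: 0.085
```

>>> arm_command(
  newtons=40,
  series=[
    {"translation":[0,0,0],"rot":[0,0,0],"claw":0.07},
    {"translation":[0,0,0],"rot":[0,0,0],"claw":0.062},
    {"translation":[0,0,0],"rot":[0,0,0],"claw":0.06},
    {"translation":[0,0,0],"rot":[0,0,0],"claw":0.055},
    {"translation":[0,0,0],"rot":[0,0,0],"claw":0.05},
    {"translation":[0,0,0],"rot":[0,0,0],"claw":0.05},
    {"translation":[0,0,0],"rot":[0,0,0],"claw":0.05},
  ],
)

```text
time: 5.87
position: [0.5061, 0.3422, 0.1763]
tool_rot: [0.001, -0.106, 0.994, 0.001]
contact_force: [-0.7, 0.3, 5.9]
gripper_width: 0.0593
```

>>> arm_command(
  series=[
    {"translation":[0,0,-0.005],"rot":[0,0,0],"claw":0.05},
    {"translation":[0,0,-0.01],"rot":[0,0,0],"claw":0.05},
    {"translation":[0,0,-0.015],"rot":[0,0,0],"claw":0.05},
    {"translation":[0,0,-0.015],"rot":[0,0,0],"claw":0.05},
    {"translation":[0,0,-0.015],"rot":[0,0,0],"claw":0.05},
    {"translation":[0,0,-0.01],"rot":[0,0,0],"claw":0.05},
    {"translation":[0,0,-0.005],"rot":[0,0,0],"claw":0.05},
    {"translation":[0,0,0],"rot":[0,0,0],"claw":0.05},
  ],
)

```text
time: 6.53
position: [0.506, 0.3421, 0.2512]
tool_rot: [0.001, -0.106, 0.994, 0.0]
contact_force: [0.4, -0.3, -2.1]
gripper_width: 0.0593
```

>>> arm_command(
  series=[
    {"translation":[0.0054,0,0.0001],"rot":[0,-2,0],"claw":0.05},
    {"translation":[0.0108,0,0.0004],"rot":[0,-4,0],"claw":0.05},
    {"translation":[0.0108,0,0.0004],"rot":[0,-4,0],"claw":0.05},
    {"translation":[0.0108,0,0.0004],"rot":[0,-4,0],"claw":0.05},
    {"translation":[0.0108,0,0.0004],"rot":[0,-4,0],"claw":0.05},
    {"translation":[0.0108,0,0.0004],"rot":[0,-4,0],"claw":0.05},
    {"translation":[0.0108,0,0.0004],"rot":[0,-4,0],"claw":0.05},
    {"translation":[0.0081,0,0.0002],"rot":[0,-3,0],"claw":0.05},
    {"translation":[0.0027,0,0],"rot":[0,-1,0],"claw":0.05},
    {"translation":[0,0,0],"rot":[0,0,0],"claw":0.05},
    {"translation":[0,0,0],"rot":[0,0,0],"claw":0.05},
    {"translation":[0,0,0],"rot":[0,0,0],"claw":0.05},
    {"translation":[0,0,0],"rot":[0,0,0],"claw":0.05},
    {"translation":[0,0,0],"rot":[0,0,0],"claw":0.05},
    {"translation":[0,0,0],"rot":[0,0,0],"claw":0.05},
    {"translation":[0,0,0],"rot":[0,0,0],"claw":0.05},
  ],
)

```text
time: 7.87
position: [0.4303, 0.3256, 0.2288]
tool_rot: [0.257, -0.102, 0.961, 0.027]
contact_force: [-0.4, 0.5, -2.3]
gripper_width: 0.059
```

```bash
python3 shot.py w3; python3 - <<'E'
import cv2,numpy as np
from cell import manip
a=cv2.imread("pics/w3.png"); s=manip.snapshot("side")
c=np.zeros((600,800,3),np.uint8)
c[:480,:400]=cv2.resize(a[60:420,170:470],(400,480)); c[:400,400:]=cv2.resize(s[130:290,210:370],(400,400),interpolation=cv2.INTER_CUBIC)
cv2.imwrite("pics/t3.png",c)
E
```

```text
7.8667 [0.4303 0.3256 0.2288] [ 0.701  0.018 -0.628  0.454 -0.237  0.432] [[-0.847, -0.21, 0.489], [-0.182, 0.978, 0.105], [-0.5, -0.0, -0.866]]
```

View pics/t3.png

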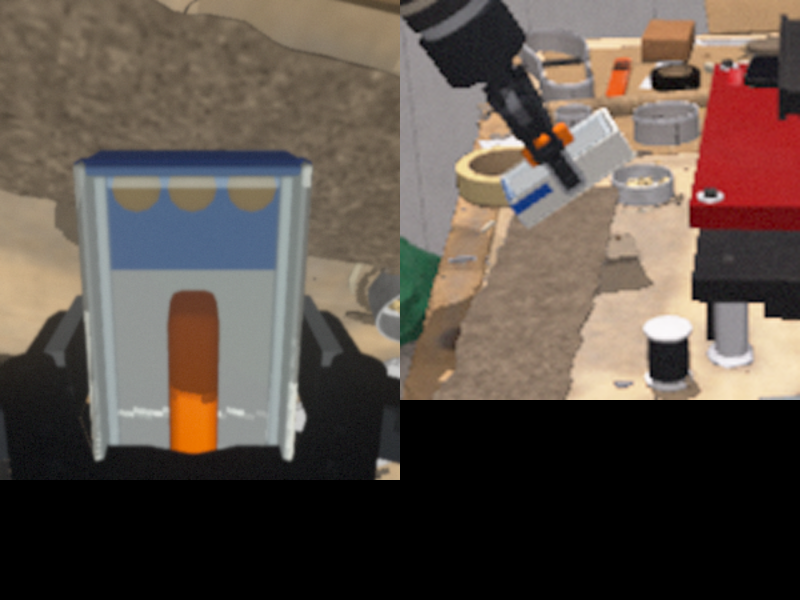

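The left half shows all three caps on the blue floor against the end wall, at (137,190), (192,190) and (250,190). The lid is seated, and in the right half the dish is tilted about 30°, blue end down. Next I'll level it and lower it.

>>> arm_command(
  series=[
    {"translation":[-0.0054,0,0.0001],"rot":[0,2,0],"claw":0.05},
    {"translation":[-0.0108,0,0.0004],"rot":[0,4,0],"claw":0.05},
    {"translation":[-0.0108,0,0.0004],"rot":[0,4,0],"claw":0.05},
    {"translation":[-0.0108,0,0.0004],"rot":[0,4,0],"claw":0.05},
    {"translation":[-0.0108,0,0.0004],"rot":[0,4,0],"claw":0.05},
    {"translation":[-0.0108,0,0.0004],"rot":[0,4,0],"claw":0.05},
    {"translation":[-0.0108,0,0.0004],"rot":[0,4,0],"claw":0.05},
    {"translation":[-0.0081,0,0.0002],"rot":[0,3,0],"claw":0.05},
    {"translation":[-0.0027,0,0],"rot":[0,1,0],"claw":0.05},
    {"translation":[0,0,0],"rot":[0,0,0],"claw":0.05},
    {"translation":[0,0,0],"rot":[0,0,0],"claw":0.05},
  ],
)

```text
time: 8.88
position: [0.5058, 0.3418, 0.249]
tool_rot: [0.0, -0.106, 0.994, -0.0]
contact_force: [-0.3, 0.3, -1.6]
gripper_width: 0.0592
```

>>> arm_command(
  series=[
    {"translation":[0,0,0.005],"rot":[0,0,0],"claw":0.05},
    {"translation":[0,0,0.012],"rot":[0,0,0],"claw":0.05},
    {"translation":[0,0,0.015],"rot":[0,0,0],"claw":0.05},
    {"translation":[0,0,0.015],"rot":[0,0,0],"claw":0.05},
    {"translation":[0,0,0.01],"rot":[0,0,0],"claw":0.05},
    {"translation":[0,0,0.005],"rot":[0,0,0],"claw":0.05},
    {"translation":[0,0,0.004],"rot":[0,0,0],"claw":0.05},
    {"translation":[0,0,0.003],"rot":[0,0,0],"claw":0.05},
    {"translation":[0,0,0.003],"rot":[0,0,0],"claw":0.05},
    {"translation":[0,0,0.002],"rot":[0,0,0],"claw":0.05},
    {"translation":[0,0,0],"rot":[0,0,0],"claw":0.05},
  ],
)

```text
time: 9.8
position: [0.5059, 0.342, 0.1762]
tool_rot: [0.001, -0.106, 0.994, 0.0]
contact_force: [-0.3, -0.7, 1.7]
gripper_width: 0.0593
```

>>> arm_command(
  series=[
    {"translation":[0,0,0],"rot":[0,0,0],"claw":0.065},
    {"translation":[0,0,0],"rot":[0,0,0],"claw":0.075},
    {"translation":[0,0,0],"rot":[0,0,0],"claw":0.085},
    {"translation":[0,0,0],"rot":[0,0,0],"claw":0.085},
    {"translation":[0,0,-0.01],"rot":[0,0,0],"claw":0.085},
    {"translation":[0,0,-0.025],"rot":[0,0,0],"claw":0.085},
    {"translation":[0,0,-0.03],"rot":[0,0,0],"claw":0.085},
    {"translation":[0,0,-0.015],"rot":[0,0,0],"claw":0.05},
    {"translation":[0,0,0],"rot":[0,0,0],"claw":0.035},
    {"translation":[0,0,0],"rot":[0,0,0],"claw":0.035},
    {"translation":[0,0,0],"rot":[0,0,0],"claw":0.035},
  ],
)

```text
time: 10.72
position: [0.5055, 0.3417, 0.255]
tool_rot: [-0.0, -0.106, 0.994, -0.0]
contact_force: [0.4, -0.2, -0.2]
gripper_width: 0.0383
```

```bash
python3 shot.py w4
```

```text
10.7167 [0.5055 0.3417 0.255 ] [ 0.594  0.323 -0.122  1.127  0.     0.382] [[-0.978, -0.21, -0.001], [-0.21, 0.978, -0.0], [0.001, -0.0, -1.0]]
```

View pics/w4.png

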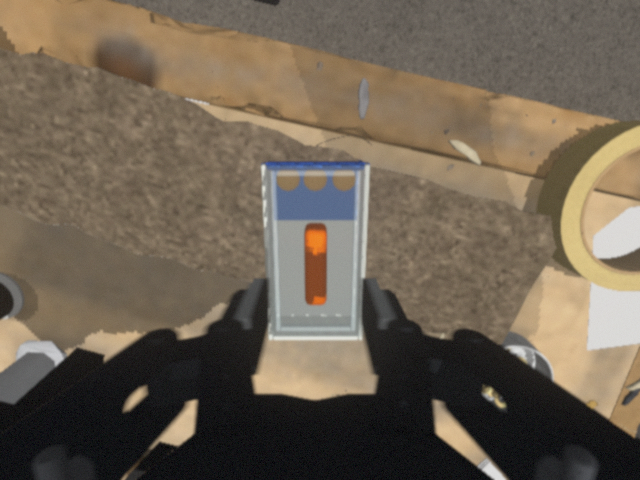

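The dish is flat with the caps against the blue wall at (288,180), (315,180) and (344,180). The lid is on, and its grip at (316,264) is centred between the fingers. Next I'll take the lid.

>>> arm_command(
  newtons=25,
  series=[
    {"translation":[0.001,0,0.008],"rot":[0,0,0],"claw":0.035},
    {"translation":[0,0,0.014],"rot":[0,0,0],"claw":0.035},
    {"translation":[0,0,0.014],"rot":[0,0,0],"claw":0.035},
    {"translation":[0,0,0.008],"rot":[0,0,0],"claw":0.035},
    {"translation":[0,0,0.003],"rot":[0,0,0],"claw":0.025},
    {"translation":[0,0,0],"rot":[0,0,0],"claw":0.015},
    {"translation":[0,0,0],"rot":[0,0,0],"claw":0.005},
    {"translation":[0,0,0],"rot":[0,0,0],"claw":0.005},
    {"translation":[0,0,0],"rot":[0,0,0],"claw":0.005},
    {"translation":[0,0,0],"rot":[0,0,0],"claw":0.005},
  ],
)

```text
time: 11.6
position: [0.5048, 0.3416, 0.2086]
tool_rot: [0.0, -0.106, 0.994, -0.0]
contact_force: [-0.7, -0.6, -1.2]
gripper_width: 0.0113
```

>>> arm_command(
  series=[
    {"translation":[0,0,-0.003],"rot":[0,0,0],"claw":0.005},
    {"translation":[0,0,-0.005],"rot":[0,0,0],"claw":0.005},
    {"translation":[0,0,-0.01],"rot":[0,0,0],"claw":0.005},
    {"translation":[0,0,-0.017],"rot":[0,0,0],"claw":0.005},
    {"translation":[0,0,-0.02],"rot":[0,0,3.2],"claw":0.005},
    {"translation":[0,0,-0.02],"rot":[0,0,7],"claw":0.005},
    {"translation":[0,0,-0.015],"rot":[0,0,7],"claw":0.005},
    {"translation":[0,0,0],"rot":[0,0,7],"claw":0.005},
    {"translation":[0,0,0],"rot":[0,0,7],"claw":0.005},
    {"translation":[0,0,0],"rot":[0,0,7],"claw":0.005},
    {"translation":[0,0,0],"rot":[0,0,7],"claw":0.005},
    {"translation":[0,0,0],"rot":[0,0,7],"claw":0.005},
    {"translation":[0,0,0],"rot":[0,0,7],"claw":0.005},
    {"translation":[0,0,0],"rot":[0,0,7],"claw":0.005},
    {"translation":[0,0,0],"rot":[0,0,7],"claw":0.005},
    {"translation":[0,0,0],"rot":[0,0,7],"claw":0.005},
    {"translation":[0,0,0],"rot":[0,0,7],"claw":0.005},
    {"translation":[0,0,0],"rot":[0,0,7],"claw":0.005},
    {"translation":[0,0,0],"rot":[0,0,7],"claw":0.005},
    {"translation":[0,0,0],"rot":[0,0,0],"claw":0.005},
  ],
)

```text
time: 13.27
position: [0.5048, 0.3416, 0.2997]
tool_rot: [0.0, 0.702, 0.712, 0.001]
contact_force: [0.3, 0.2, -0.5]
gripper_width: 0.0117
```

>>> arm_command(
  series=[
    {"translation":[-0.015,0,0],"rot":[0,0,0],"claw":0.005},
    {"translation":[-0.03,0,0],"rot":[0,0,0],"claw":0.005},
    {"translation":[-0.035,0,0],"rot":[0,0,0],"claw":0.005},
    {"translation":[-0.035,0,0],"rot":[0,0,0],"claw":0.005},
    {"translation":[-0.035,0,0],"rot":[0,0,0],"claw":0.005},
    {"translation":[-0.035,0,0],"rot":[0,0,0],"claw":0.005},
    {"translation":[-0.035,0,0],"rot":[0,0,0],"claw":0.005},
    {"translation":[-0.035,0,0],"rot":[0,0,0],"claw":0.005},
    {"translation":[-0.035,0,0],"rot":[0,0,0],"claw":0.005},
    {"translation":[-0.035,0,0],"rot":[0,0,0],"claw":0.005},
    {"translation":[-0.035,0.005,0],"rot":[0,0,0],"claw":0.005},
    {"translation":[-0.035,0.015,0],"rot":[0,0,0],"claw":0.005},
    {"translation":[-0.03,0.02,0],"rot":[0,0,0],"claw":0.005},
    {"translation":[-0.02,0.02,0],"rot":[0,0,0],"claw":0.005},
    {"translation":[-0.005,0.015,0],"rot":[0,0,0],"claw":0.005},
    {"translation":[0,0.003,0],"rot":[0,0,0],"claw":0.005},
    {"translation":[0,0,0],"rot":[0,0,0],"claw":0.005},
    {"translation":[0,0,0],"rot":[0,0,0],"claw":0.005},
  ],
)

```text
time: 14.77
position: [0.5894, -0.1069, 0.2985]
tool_rot: [-0.0, 0.701, 0.713, -0.0]
contact_force: [0.8, 0.5, -1.1]
gripper_width: 0.011
```

```bash
python3 shot.py w5
```

```text
14.7667 [ 0.5894 -0.1069  0.2985] [-0.179  0.284 -0.077  1.211  0.     1.373] [[-0.018, 1.0, -0.001], [1.0, 0.018, 0.0], [0.0, -0.001, -1.0]]
```

View pics/w5.png

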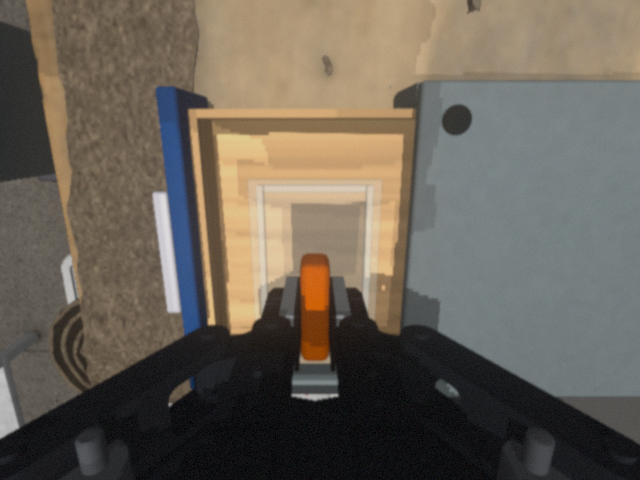

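The lid is level in the fingers (orange grip at (315,308)) and hangs over the open tray. The blue front panel runs along x≈160-190 and the unit's front edge from (420,85) to (402,325). I'll check the clearances in numbers.

```bash
python3 - <<'E'
from h import *
p=dict(np.load("w5.npz"))
for n,u,v,z in (("unit front hi y",420,83,.07),("unit front lo",402,325,.07),("panel outer hi",158,90,.065),("panel outer lo",184,330,.065),("tray inner front",200,120,.05),("tray inner +y",300,118,.05),("lip",154,195,.063),("lip",168,312,.063)): print(n,onz(p,u,v,z).round(4))
print("lid plate far corners (z~.123)",[onz(p,u,v,.123).round(4).tolist() for u,v in ((250,182),(381,182))])
E
```

```text
unit front hi y [ 0.6418 -0.0116  0.07  ]
unit front lo [ 0.6447 -0.1534  0.07  ]
panel outer hi [ 0.503  -0.0169  0.065 ]
panel outer lo [ 0.5045 -0.1624  0.065 ]
tray inner front [ 0.5198 -0.0314  0.05  ]
tray inner +y [ 0.5787 -0.0293  0.05  ]
lip [ 0.4937 -0.0742  0.063 ]
lip [ 0.4944 -0.1507  0.063 ]
lid plate far corners (z~.123) [[0.5613, -0.0573, 0.123], [0.615, -0.0563, 0.123]]
```

>>> arm_command(
  series=[
    {"translation":[0,-0.005,0.01],"rot":[0,0,0],"claw":0.005},
    {"translation":[0,-0.005,0.02],"rot":[0,0,0],"claw":0.005},
    {"translation":[0,0,0.02],"rot":[0,0,0],"claw":0.005},
    {"translation":[0,0,0.02],"rot":[0,0,0],"claw":0.005},
    {"translation":[0,0,0.01],"rot":[0,0,0],"claw":0.005},
    {"translation":[0,0,0.006],"rot":[0,0,0],"claw":0.005},
    {"translation":[0,0,0.004],"rot":[0,0,0],"claw":0.005},
    {"translation":[0,0,0.003],"rot":[0,0,0],"claw":0.005},
    {"translation":[0,0,0.002],"rot":[0,0,0],"claw":0.005},
    {"translation":[0,0,0],"rot":[0,0,0],"claw":0.005},
  ],
)

```text
time: 15.65
position: [0.5804, -0.1072, 0.2039]
tool_rot: [0.0, 0.701, 0.713, 0.0]
contact_force: [-0.7, -0.3, -0.8]
gripper_width: 0.0113
```

>>> arm_command(
  series=[
    {"translation":[0,0,0.0015],"rot":[0,0,0],"claw":0.005},
    {"translation":[0,0,0],"rot":[0,0,0],"claw":0.012},
    {"translation":[0,0,0],"rot":[0,0,0],"claw":0.025},
    {"translation":[0,0,0],"rot":[0,0,0],"claw":0.032},
    {"translation":[0,0,0],"rot":[0,0,0],"claw":0.032},
    {"translation":[0,0,-0.005],"rot":[0,0,0],"claw":0.032},
    {"translation":[0,0,-0.02],"rot":[0,0,0],"claw":0.032},
    {"translation":[0,0,-0.03],"rot":[0,0,0],"claw":0.032},
    {"translation":[0,0,-0.03],"rot":[0,0,0],"claw":0.032},
    {"translation":[0,-0.02,-0.01],"rot":[0,0,0],"claw":0.01},
    {"translation":[0,-0.035,0],"rot":[0,0,0],"claw":0},
    {"translation":[0,-0.035,0],"rot":[0,0,0],"claw":0},
    {"translation":[0,-0.03,0],"rot":[0,0,0],"claw":0},
    {"translation":[0,-0.01,0],"rot":[0,0,0],"claw":0},
    {"translation":[0,0,0],"rot":[0,0,0],"claw":0},
    {"translation":[0,0,0],"rot":[0,0,0],"claw":0},
  ],
)

```text
time: 16.98
position: [0.4504, -0.1095, 0.2978]
tool_rot: [0.001, 0.701, 0.713, 0.001]
contact_force: [-0.2, -0.6, 0.3]
gripper_width: -0.0002
```

```bash
python3 shot.py w6; python3 - <<'E'
import cv2,numpy as np
from cell import manip
a=cv2.imread("pics/w6.png"); t=manip.snapshot("side")
c=np.zeros((480,800,3),np.uint8)
c[:300,:400]=cv2.resize(a,(400,300)); c[:,400:]=cv2.resize(t[220:420,240:407],(400,480),interpolation=cv2.INTER_CUBIC)
cv2.imwrite("pics/t6.png",c)
E
```

```text
16.9833 [ 0.4504 -0.1095  0.2978] [-0.238  0.032 -0.377  1.159  0.     1.316] [[-0.016, 1.0, 0.002], [1.0, 0.016, -0.0], [-0.0, 0.002, -1.0]]
```

View pics/t6.png

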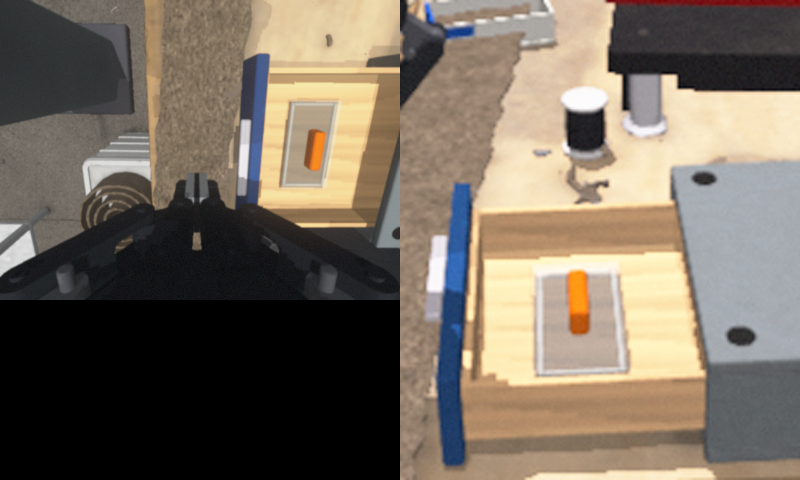

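The lid lies flat in the drawer with its orange grip up (right half, (578,300)). The fingers are shut and stand in front of the panel. I'll lower them in front of the finger lip and push.

>>> arm_command(
  series=[
    {"translation":[0,0,0.02],"rot":[0,0,0],"claw":0},
    {"translation":[0,0,0.03],"rot":[0,0,0],"claw":0},
    {"translation":[0,0,0.025],"rot":[0,0,0],"claw":0},
    {"translation":[0,0,0.01],"rot":[0,0,0],"claw":0},
    {"translation":[0,0.004,0],"rot":[0,0,0],"claw":0},
    {"translation":[0,0.004,0],"rot":[0,0,0],"claw":0},
    {"translation":[0,0.004,0],"rot":[0,0,0],"claw":0},
    {"translation":[0,0.004,0],"rot":[0,0,0],"claw":0},
    {"translation":[0,0.004,0],"rot":[0,0,0],"claw":0},
    {"translation":[0,0.004,0],"rot":[0,0,0],"claw":0},
    {"translation":[0,0.004,0],"rot":[0,0,0],"claw":0},
    {"translation":[0,0.004,0],"rot":[0,0,0],"claw":0},
  ],
)

```text
time: 18.08
position: [0.4825, -0.1088, 0.2123]
tool_rot: [0.0, 0.701, 0.713, -0.0]
contact_force: [-1.2, -0.0, 0.7]
gripper_width: 0.0
```

>>> arm_command(
  series=[
    {"translation":[0,0.005,0],"rot":[0,0,0],"claw":0},
    {"translation":[0,0.007,0],"rot":[0,0,0],"claw":0},
    {"translation":[0,0.008,0],"rot":[0,0,0],"claw":0},
    {"translation":[0,0.009,0],"rot":[0,0,0],"claw":0},
    {"translation":[0,0.009,0],"rot":[0,0,0],"claw":0},
    {"translation":[0,0.009,0],"rot":[0,0,0],"claw":0},
    {"translation":[0,0.009,0],"rot":[0,0,0],"claw":0},
    {"translation":[0,0.009,0],"rot":[0,0,0],"claw":0},
    {"translation":[0,0.009,0],"rot":[0,0,0],"claw":0},
    {"translation":[0,0.008,0],"rot":[0,0,0],"claw":0},
    {"translation":[0,0.007,0],"rot":[0,0,0],"claw":0},
    {"translation":[0,0.006,0],"rot":[0,0,0],"claw":0},
    {"translation":[0,0.005,0],"rot":[0,0,0],"claw":0},
  ],
)

```text
time: 19.17
position: [0.5828, -0.1071, 0.2118]
tool_rot: [-0.0, 0.701, 0.713, -0.0]
contact_force: [-0.5, 0.3, -0.8]
gripper_width: 0.0
```

>>> arm_command(
  series=[
    {"translation":[0,0.004,0],"rot":[0,0,0],"claw":0},
    {"translation":[0,0.004,0],"rot":[0,0,0],"claw":0},
    {"translation":[0,0.004,0],"rot":[0,0,0],"claw":0},
    {"translation":[0,0.004,0],"rot":[0,0,0],"claw":0},
    {"translation":[0,0,0],"rot":[0,0,0],"claw":0},
  ],
)

```text
time: 19.58
position: [0.5987, -0.1069, 0.212]
tool_rot: [0.0, 0.701, 0.713, 0.0]
contact_force: [-0.0, -0.2, -0.3]
gripper_width: 0.0004
```

>>> arm_command(
  series=[
    {"translation":[0,0.003,0],"rot":[0,0,0],"claw":0},
    {"translation":[0,0.003,0],"rot":[0,0,0],"claw":0},
    {"translation":[0,0,0],"rot":[0,0,0],"claw":0},
  ],
)

```text
time: 19.83
position: [0.6041, -0.1069, 0.2121]
tool_rot: [-0.0, 0.701, 0.713, -0.0]
contact_force: [0.0, 0.9, 0.0]
gripper_width: -0.0001
```

>>> arm_command(
  series=[
    {"translation":[0,0.002,0],"rot":[0,0,0],"claw":0},
    {"translation":[0,0.002,0],"rot":[0,0,0],"claw":0},
    {"translation":[0,0,0],"rot":[0,0,0],"claw":0},
  ],
)

```text
time: 20.08
position: [0.6088, -0.1068, 0.2122]
tool_rot: [0.001, 0.701, 0.713, 0.0]
contact_force: [-0.4, 0.0, 0.6]
gripper_width: 0.0001
```

>>> arm_command(
  series=[
    {"translation":[0,0.002,0],"rot":[0,0,0],"claw":0},
    {"translation":[0,0.002,0],"rot":[0,0,0],"claw":0},
    {"translation":[0,0,0],"rot":[0,0,0],"claw":0},
  ],
)

```text
time: 20.33
position: [0.6107, -0.1067, 0.2119]
tool_rot: [-0.001, 0.701, 0.713, -0.002]
contact_force: [-10.2, 0.1, 6.8]
gripper_width: 0.0005
```

>>> arm_command(
  series=[
    {"translation":[0,-0.005,0],"rot":[0,0,0],"claw":0},
    {"translation":[0,-0.015,0],"rot":[0,0,0],"claw":0},
    {"translation":[0,-0.03,0],"rot":[0,0,0],"claw":0},
    {"translation":[0,-0.035,-0.01],"rot":[0,0,0],"claw":0},
    {"translation":[0,-0.035,-0.03],"rot":[0,0,0],"claw":0},
    {"translation":[0,-0.035,-0.03],"rot":[0,0,0],"claw":0},
    {"translation":[0,-0.02,-0.02],"rot":[0,0,0],"claw":0},
    {"translation":[0,0,0],"rot":[0,0,0],"claw":0},
    {"translation":[0,0,0],"rot":[0,0,0],"claw":0},
  ],
)

```text
time: 21.08
position: [0.4439, -0.1096, 0.2979]
tool_rot: [0.002, 0.701, 0.713, 0.001]
contact_force: [0.7, 0.1, 0.3]
gripper_width: 0.0002
```

```bash
python3 shot.py w7; python3 - <<'E'
import cv2,numpy as np
from cell import manip
t=manip.snapshot("side");w=manip.snapshot("top")
cv2.imwrite("pics/top7.png",w)
c=np.zeros((600,800,3),np.uint8)
c[:480,:400]=cv2.resize(t[205:405,240:407],(400,480),interpolation=cv2.INTER_CUBIC)
c[:400,400:]=cv2.resize(w[112:277,402:512],(400,600),interpolation=cv2.INTER_CUBIC)[:400]
c[400:600,400:600]=cv2.resize(w[240:290,252:302],(200,200),interpolation=cv2.INTER_CUBIC)
cv2.imwrite("pics/t7.png",c)
E
```

```text
21.0833 [ 0.4439 -0.1096  0.2979] [-0.242  0.019 -0.39   1.156  0.     1.313] [[-0.016, 1.0, 0.005], [1.0, 0.016, -0.001], [-0.001, 0.005, -1.0]]
```

View pics/t7.png

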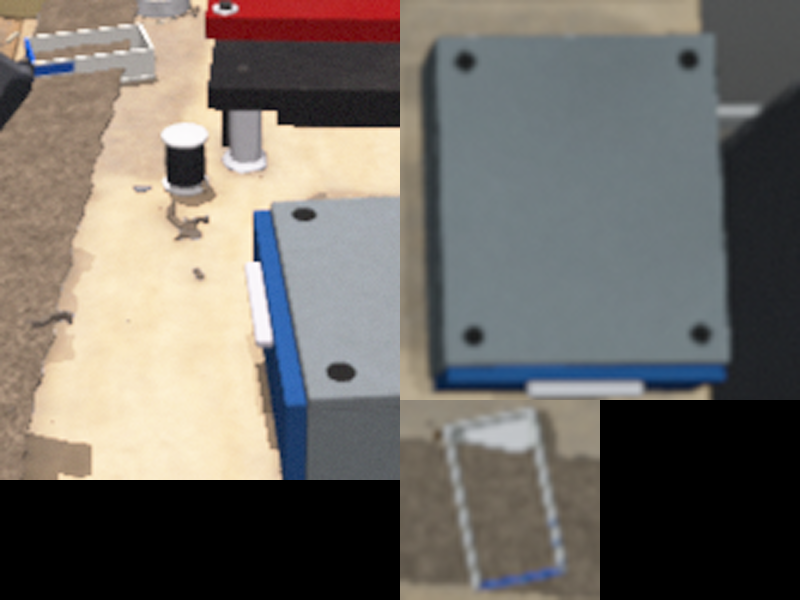

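The drawer looks home: the blue panel is flush with the unit in both views. The dish's interior, though, shows felt-brown with no blue floor or caps visible (crop at (505,505)). That disagrees with the earlier view, so one look past the picture budget is needed. I'll bring the wrist camera over the dish.

>>> arm_command(
  series=[
    {"translation":[0.015,0,0],"rot":[0,0,0],"claw":0},
    {"translation":[0.03,0,0],"rot":[0,0,0],"claw":0},
    {"translation":[0.035,0,0],"rot":[0,0,0],"claw":0},
    {"translation":[0.035,0,0],"rot":[0,0,0],"claw":0},
    {"translation":[0.035,0,0],"rot":[0,0,0],"claw":0},
    {"translation":[0.035,0,0],"rot":[0,0,0],"claw":0},
    {"translation":[0.035,0,0],"rot":[0,0,0],"claw":0},
    {"translation":[0.035,0,0],"rot":[0,0,0],"claw":0},
    {"translation":[0.035,0,0],"rot":[0,0,0],"claw":0},
    {"translation":[0.035,0,0],"rot":[0,0,0],"claw":0},
    {"translation":[0.03,0,0],"rot":[0,0,0],"claw":0},
    {"translation":[0.015,0,0],"rot":[0,0,0],"claw":0},
    {"translation":[0,0,0],"rot":[0,0,0],"claw":0},
    {"translation":[0,0,0],"rot":[0,0,0],"claw":0},
  ],
)

```text
time: 22.4
position: [0.4379, 0.2615, 0.2945]
tool_rot: [-0.0, 0.7, 0.714, -0.001]
contact_force: [-0.4, -0.9, 0.0]
gripper_width: -0.0002
```

```bash
python3 shot.py w8; python3 - <<'E'
from h import *
p=dict(np.load("w8.npz")); im=cv2.imread("pics/w8.png"); print(pix(p,[[.506,.342,.0]]))
im2=cv2.imread("pics/top0.png"); 
cv2.imwrite("pics/w8b.png",im)
E
```

```text
22.4 [0.4379 0.2615 0.2945] [ 0.538  0.123 -0.286  1.165 -0.     2.09 ] [[-0.019, 1.0, -0.002], [1.0, 0.019, -0.002], [-0.002, -0.002, -1.0]]
[[413.92600711 117.58990769]]
```

View pics/w8.png

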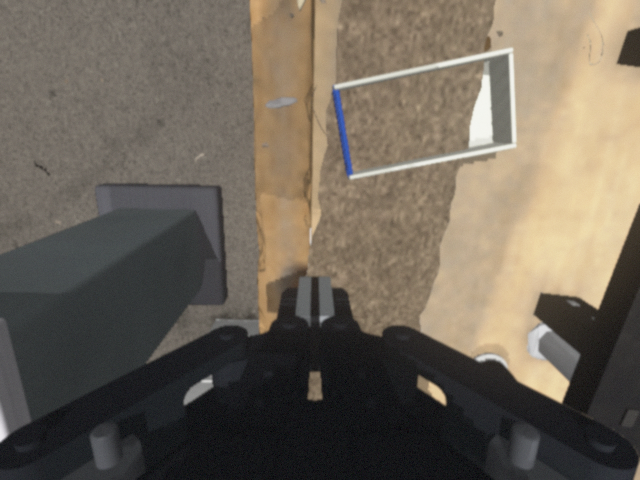

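```bash
python3 - <<'E'
from h import *
p=dict(np.load("w8.npz")); im=cv2.imread("pics/w8.png")
C=np.array([onz(p,u,v,.03)[:2] for u,v in ((333,87),(350,178),(516,149),(513,48))]);print("dish rim",C.round(4).tolist(),"ctr",C.mean(0).round(4))
a=C[2:].mean(0)-C[:2].mean(0); print("len",np.linalg.norm(a),"wid",np.linalg.norm(C[0]-C[1]),np.linalg.norm(C[2]-C[3]),"yaw",np.degrees(np.arctan2(a[1],a[0])))
pt=manip.camera_params("top")
for v in (386,396): print("panel/lip bottom edge",onz(pt,452.5,112+v/3.636-.4,.065).round(4))
print("unit front",onz(pt,452.5,112+362/3.636-.4,.07).round(4))
hsv=cv2.cvtColor(im,cv2.COLOR_BGR2HSV)
th=np.radians(12.2);R2=np.array([[np.cos(th),-np.sin(th)],[np.sin(th),np.cos(th)]])
for x in (-.044,-.03,0,.03,.046):   # floor patches: mean HSV at cap spots
    print(x,[hsv[int(v)-2:int(v)+3,int(u)-2:int(u)+3].reshape(-1,3).mean(0).round().tolist() for u,v in pix(p,[[*(R2@[x,y]+[.506,.342]),.009] for y in (-.016,0,.016)])])
E
```

```text
dish rim [[0.4464, 0.3578], [0.4594, 0.3021], [0.5657, 0.3227], [0.5535, 0.3814]] ctr [0.5062 0.341 ]
len 0.10898634951364329 wid 0.057196644008938556 0.059976766578284275 yaw 11.693114997857968
panel/lip bottom edge [ 0.6307 -0.1093  0.065 ]
panel/lip bottom edge [ 0.6236 -0.1092  0.065 ]
unit front [ 0.647  -0.1082  0.07  ]
-0.044 [[16.0, 67.0, 134.0], [16.0, 66.0, 147.0], [16.0, 67.0, 131.0]]
-0.03 [[16.0, 68.0, 133.0], [16.0, 67.0, 141.0], [16.0, 67.0, 143.0]]
0 [[17.0, 67.0, 135.0], [17.0, 67.0, 140.0], [17.0, 68.0, 133.0]]
0.03 [[18.0, 65.0, 145.0], [17.0, 66.0, 140.0], [16.0, 66.0, 140.0]]
0.046 [[31.0, 6.0, 244.0], [34.0, 6.0, 245.0], [26.0, 19.0, 222.0]]
```

```bash
python3 -c "
from cell import manip
print(manip.observe()['time'],manip.close_job())"
```

```text
the job is handed in; nothing more can be done
22.45 None
```

I carried out every step and handed the job in at 22.5 s of the 58 s allowed. I couldn't see the caps in my last look, so their final position isn't confirmed.

**What I did:**
- Gripped the dish across its width, lifted it and tilted it 30° blue end down with the lid on.
- Levelled it and set it back on the bench in the same place.
- Lifted the lid off by its grip, laid it flat in the drawer and pushed the drawer home.

**Last checks:**
- **Lid:** it lay flat in the tray with its orange grip up. I saw this before pushing the drawer, which then hid it.
- **Drawer:** the push ended against about 10 N, more than the catch's 4 to 6 N. The front panel measured x = 0.631 m, and fully home should be about 0.6305 m. The camera is only good to about 2 mm.
- **Dish:** it is unmoved within 2 mm, at (0.506, 0.341), and its rim measures as it should for standing flat.
- **Bystanders:** I went near none of them, but did not re-measure them at the end.

**Disagreement on the caps:** in the final view the felt strip is drawn over the dish's floor, hiding the blue part and the caps. They were last seen at 10.7 s, all three in a row against the blue end wall, with the dish already flat and the lid still on. After that only the lid was lifted straight up, no caps were visible in the drawer with it, and the dish did not shift. I take the felt to be a drawing fault and expect the caps are still there.

I viewed 11 pictures, one over the budget, to check the dish's odd-looking floor. My first move calls were refused because rows lacked required keys, so one of those pictures showed nothing useful.

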